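Set out the finished silver rings on the display tray

TASK

Put the three finished silver pieces on the tray, each lying flat on the tray floor around the wooden form that belongs to it: the closed round bangle around the low round form, the closed square bangle around the square form, the closed napkin ring around the slender post. Leave the three open pieces, whose bands still have a gap, where they lie on the bench.

Things in the scene. Friction and masses are not known exactly. Their poses are not given: they have to be found in the camera images.
- bangle_mid (a point): Closed round bangle: plain silver-grey metal band, 64 mm outside, 57 mm inside, 18 mm tall, unbroken all round. The point is the centre of the ring, half-way up; z is the ring's axis, pointing up. Lies flat on the bench at the start, loose. About 90 g.
- square_bangle_mid (a point): Closed square bangle: plain silver-grey metal band, 52 x 52 mm outside, 45 x 45 mm inside, 18 mm tall, unbroken all round; x and y are square to its sides. The point is the centre of the ring, half-way up; z is the ring's axis, pointing up. Lies flat on the bench at the start, loose. About 90 g.
- napkin_ring_mid (a point): Closed napkin ring: plain silver-grey metal band, 44 mm outside, 37 mm inside, 30 mm tall, unbroken all round. The point is the centre of the ring, half-way up; z is the ring's axis, pointing up. Lies flat on the bench at the start, loose. About 110 g.
- open_bangle_mid (a point): Open round bangle, not yet soldered: like the closed one (64 mm outside, 18 mm tall) but C-shaped, with a gap of about 36 mm on its +x side. The point is the centre of the ring, half-way up; z is the ring's axis, pointing up. Lies flat on the bench at the start, loose.
- open_square_mid (a point): Open square bangle, not yet soldered: like the closed one (52 mm outside, 18 mm tall) but with a gap of 28 mm in the middle of its +x side. The point is the centre of the ring, half-way up; z is the ring's axis, pointing up. Lies flat on the bench at the start, loose.
- open_napkin_mid (a point): Open napkin ring, not yet soldered: like the closed one (44 mm outside, 30 mm tall) but C-shaped, with a gap of about 28 mm on its +x side. The point is the centre of the ring, half-way up; z is the ring's axis, pointing up. Lies flat on the bench at the start, loose.
- tray: Display tray, fixed to the bench: 370 mm (its x) by 170 mm (its y), grey lined floor 8 mm above the bench, wooden rim 10 mm wide and 16 mm above the bench (8 mm above the floor). The three forms stand fixed on it in a row along its x, 105 mm apart, the middle one at the tray's centre; which is where varies. Origin: centre of its underside, at bench height.
- round_form: Low round wooden form on the tray, for the round bangle: upright disc 40 mm across, 24 mm tall. Origin: centre of its foot, on the tray floor; z up, x and y along the tray's.
- square_form: Low square wooden form on the tray, for the square bangle: block 28 x 28 mm, 24 mm tall; the bangle passes over it at any turn, with most room (8 mm a side) when their sides are parallel. Origin: centre of its foot, on the tray floor; z up, x and y along the tray's sides.
- post_form: Slender round wooden post on the tray, for the napkin ring: 20 mm across, 38 mm tall. Origin: centre of its foot, on the tray floor; z up, x and y along the tray's.
Mind the look-alikes: they are no part of the job. What is shaped like the part that bears bangle_mid but black or blue is not meant. Leave any black or blue look-alike of the part that bears square_bangle_mid alone.

How it is judged (in metres and radians):
At the end, for the whole second after the job is handed in: Each closed piece lies flat (tilt under 0.12 rad) on the tray floor (its centre no more than 4 mm above its seated height) around its own form, centre within 12 mm of the form's axis, released and at rest; each open piece is within 25 mm of where it began (horizontal distance between bangle_mid and round_form below 0.012 m and z of bangle_mid in the frame of round_form below 0.013 m and angle between each of bangle_mid, square_bangle_mid, napkin_ring_mid's own z axis and vertical below 0.12 rad and linear speed of each of bangle, square_bangle, napkin_ring below 0.02 m/s and horizontal distance between square_bangle_mid and square_form below 0.012 m and z of square_bangle_mid in the frame of square_form below 0.013 m and horizontal distance between napkin_ring_mid and post_form below 0.012 m and z of napkin_ring_mid in the frame of post_form below 0.019 m and distance of each of open_bangle_mid, open_square_mid, open_napkin_mid from where it was at the start of the episode below 0.025 m); the robot touches nothing.
It fails at once if the open round bangle is moved more than 25 mm (distance of open_bangle_mid from where it was at the start of the episode above 0.025 m).
It fails at once if the open square bangle is moved more than 25 mm (distance of open_square_mid from where it was at the start of the episode above 0.025 m).
It fails at once if the open napkin ring is moved more than 25 mm (distance of open_napkin_mid from where it was at the start of the episode above 0.025 m).
It also fails if it takes over 83 s, if anything falls off the work surface, if the arm or the gripper's body presses on something with over 40 N, if the wrist force passes 120 N, or if a joint passes its speed limit or range.

ROBOT

A 6-joint arm with a two-finger parallel gripper is mounted at the origin on the work surface. World frame = base frame: x ahead of the robot, y to its left, z up, the work surface at z = 0. Lengths are in m, angles in degrees, forces in N, time in s.
With the tool pointing down it reaches from about 0.4 to 0.825 m from the base axis. Payload 7 kg.
Tool frame: the origin (TCP) lies midway between the tips of the shut fingers; the grasp point (between the pads) lies ctrl.tcp_to_grasp behind it (ctrl.tcp_to_grasp is the distance from the TCP to the grasp point, in m); z points along the fingers, y is the line along which they close (so a half turn about z gives the same grasp; the last joint's range is limited). The gripper opens to 88 mm and grips with 3 to 60 N. Pads are 19 mm wide; open, the fingers measure 130 mm over their backs; the gripper's body (78 mm by 193 mm) begins 47 mm behind the grasp point.
Start: joints at [-59.696, 20.546, 0.682, 0, -70.136, -16.507], TCP at [0.161, -0.656, 0.227] pointing down, gripper open.
Joint ranges: [-176.03, 176.03], [-82.01, 121.73], [-58.28, 71.71], [-173.87, 95.51], [-174.79, -0.11], [-173.66, 173.66]. Speed limits (degrees/s): [136.94, 136.94, 172.46, 180, 180, 180].

INTERFACE

Orientations are given as [roll, pitch, yaw] about the fixed x, y, z axes, in that order (R = Rz(yaw) Ry(pitch) Rx(roll)).
In Python, from plant import ctrl, imaging, close_job gives the robot as it stands.
- The arm moves only by the shell command python3 -m crank 'ROWS'. ROWS is JSON, a list of rows, each a list of 3 entries, a list of its own where there are three numbers: the shift along the world's x, y, z in m, then the turn, a rotation vector about the world's x, y, z in degrees, then the opening, from -1 (shut) to 1 (fully open), so that 0 is half open. A call has 1 to 12 rows; each row shifts and turns the commanded pose from where the row before left it; what a row does not reach is not made up. A row lasts 1/10 s, in which the tool goes at most 50 mm and 8.59 degrees, less where a joint would pass 70% of its speed; a pose out of reach is approached as far as the arm can. A call is refused whole if a number of a shift passes 0.05 or a number of a turn 8.59, either way. A call with a gripper value outside its range is refused whole. The fingers move at their own pace and stop on an object; the grip force is fixed at half the most. Time passes only in rows, so rows that do not move let the fingers close. It gives the time, the measured TCP pose, the force, the opening and the grip force at its end, in the units of the state.
- ctrl.get_obs(): the state, without advancing time (a new reading comes with each control period).
- imaging.snapshot(name): name is "side" or "top" or "wrist"; returns (picture, depth): 480x640x3 uint8, blue, green, red; 480x640 float32, m along the optical axis (not along the pixel's ray), 0 where there is no reading.
- imaging.camera_model(name): a dict with "mtx" (3x3 intrinsics, pixels), "D" ([k1, k2, p1, p2, k3] as OpenCV has them; the pictures are not rectified), "R" (3x3) and "t" (3): a world point X has camera coordinates R X + t. Camera axes: x right, y down, z forward; pixel columns grow to the right and rows downward; lengths in m; the calibration is good to about 2 mm. A picture is of the moment at which its call begins: read the wrist's pose just before it. camera_model takes no time and is no camera call; for the wrist camera it gives the pose at the moment of the call.
- close_job(): hands the job in; it is judged then, once.
The state is a dict: "clock": time; "joint_pos": joint angles; "qvel": joint speeds; "tau": joint torques, N m; "tool_pos": TCP position; "orientation": TCP orientation; "force": force on the tool from outside, world axes, zero at the start; "moment": the same for the moment, N m; "opening": finger opening in m; "gripper_force": force on a finger pad.
Only numpy, scipy, OpenCV 4.12 (cv2) and the standard library are available. Lean on these libraries where they do the work, as an engineer would, in place of code of your own. Each camera call takes 0.05 s, during which the arm holds its last target. There are 200 camera calls.

## Working session

There is one attempt and no reset: what is moved stays moved. The work goes in short steps, Python scripts to look and compute and a shell command to move; the robot and the scene stay as the last step left them, time stands still between calls to the robot, and variables do not carry over. Pictures are saved under pics/ and viewed, at most 14 in all, crops included, and the job is handed in when it is done.

```bash
ls; mkdir -p pics; python3 - <<'E'
from plant import ctrl, imaging
import cv2
print(ctrl.get_obs(), ctrl.tcp_to_grasp)
for n in ("top","side"):
    p,d=imaging.snapshot(n); cv2.imwrite(f"pics/{n}0.png",p)
    import numpy as np; np.save(f"pics/{n}0.npy",d); print(n,imaging.camera_model(n))
E
```

```text
pics
{'clock': 0.0, 'joint_pos': array([-5.96953665e+01,  2.05929472e+01,  6.35546121e-01, -2.07541411e-02,
       -7.01366589e+01, -1.65061999e+01]), 'qvel': array([ 0.04791943,  0.03482124,  0.03756675,  0.08487339, -0.02666054,
        0.0214817 ]), 'tau': array([ 4.61365380e-04, -5.82717669e+01,  2.93075502e+01,  6.99775457e+00,
        7.14180715e-03, -1.42519734e-04]), 'tool_pos': array([ 0.16084977, -0.65506002,  0.2256171 ]), 'orientation': array([ 1.79904273e+02, -8.02069282e-03, -1.66208628e+02]), 'force': array([0.38940682, 0.49661751, 0.67954005]), 'moment': array([-0.01163763, -0.02328684, -0.06662542]), 'gripper_force': 0.0, 'opening': 0.08765801365902617} 0.0188
top {'mtx': array([[554.14653734,   0.        , 318.4395774 ],
       [  0.        , 554.14653734, 238.32174912],
       [  0.        ,   0.        ,   1.        ]]), 'D': array([-0.06241199,  0.        ,  0.        ,  0.        ,  0.        ]), 'R': array([[-1.68808190e-02, -9.99854884e-01, -2.29114632e-03],
       [-9.88926745e-01,  1.70341344e-02, -1.47423649e-01],
       [ 1.47441283e-01, -2.22856052e-04, -9.89070785e-01]]), 't': array([0.01287216, 0.52779077, 1.1351974 ])}
side {'mtx': array([[558.98463569,   0.        , 329.95716578],
       [  0.        , 558.98463569, 245.85931856],
       [  0.        ,   0.        ,   1.        ]]), 'D': array([-0.02753971,  0.        ,  0.        ,  0.        ,  0.        ]), 'R': array([[-0.98425062, -0.17581047,  0.01847675],
       [-0.10539157,  0.49966118, -0.85978563],
       [ 0.1419272 , -0.84819183, -0.51032077]]), 't': array([0.50954372, 0.1261683 , 0.83970083])}
```

View pics/top0.png

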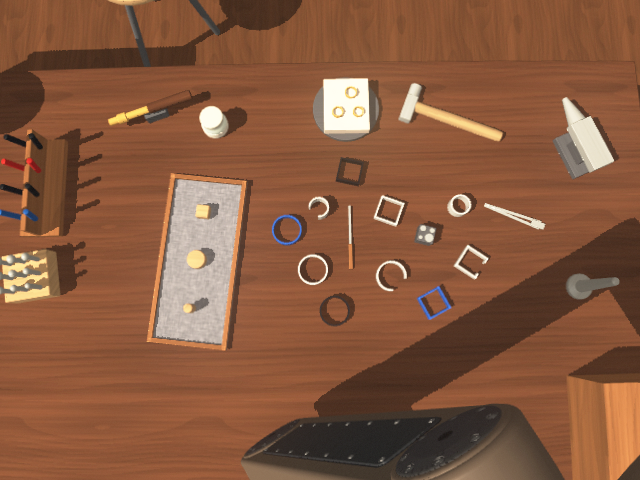

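View pics/side0.png

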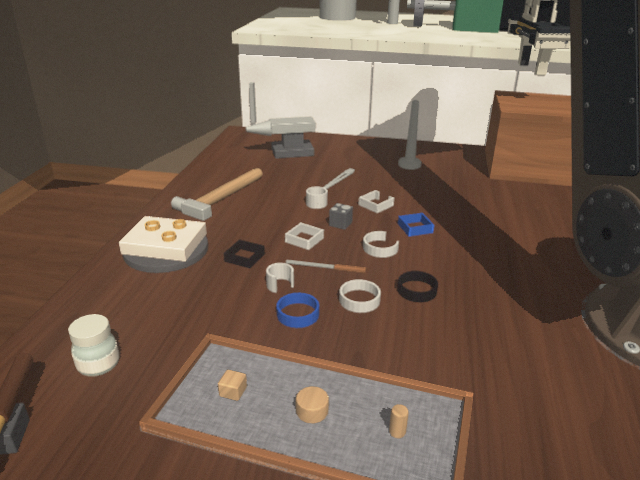

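```bash
cat > h.py <<'E'
import numpy as np, cv2
from plant import ctrl, imaging
def cast(px, z, cm):
    u=cv2.undistortPoints(np.float64(px).reshape(-1,1,2),cm["mtx"],cm["D"]).reshape(-1,2)
    R,t=np.array(cm["R"]),np.array(cm["t"]); o=-R.T@t
    d=np.c_[u,np.ones(len(u))]@R
    return o+d*((z-o[2])/d[:,2])[:,None]
def silver(p):
    h=cv2.cvtColor(p,cv2.COLOR_BGR2HSV); return cv2.inRange(h,(0,0,140),(179,60,255))
def wood(p):
    h=cv2.cvtColor(p,cv2.COLOR_BGR2HSV); return cv2.inRange(h,(12,80,150),(28,255,255))
E
python3 - <<'E'
from h import *
p=cv2.imread("pics/top0.png"); cm=imaging.camera_model("top")
m=silver(p); 
def near(m,c,r=26):
    q=np.argwhere(m>0)[:,::-1]; return q[np.hypot(*(q-c).T)<r].astype(float)
for n,c,z in [("round",(313,269),.018),("square",(390,210),.018),("napkin",(459,205),.03),("oround",(391,276),.018),("osq",(471,261),.018),("onap",(319,208),.03)]:
    q=near(m,c,22 if z==.018 else 15); w=cast(q,z,cm)[:,:2].astype(np.float32)*1000
    print(n,len(q),cv2.minEnclosingCircle(w),cv2.minAreaRect(w))
for n,c,z in [("sqform",(203,211),.032),("rform",(195,259),.032),("post",(188,307),.046)]:
    q=near(wood(p),c,15); w=cast(q,z,cm)[:,:2].astype(np.float32)*1000
    print(n,len(q),cv2.minEnclosingCircle(w),cv2.minAreaRect(w))
print(cast([(172,176),(245,182),(226,348),(149,340)],.016,cm)*1000)
print("others",(cast([(287,230),(337,309),(350,172),(434,302),(427,234),(350,237),(515,215)],.015,cm)*1000).round())
d=np.load("pics/top0.npy");print(d[100,344],d[235,427],d[120,214],d[300,337])
cv2.imwrite("pics/crop1.png",cv2.resize(p[160:320,260:500],None,fx=3.3,fy=3.3,interpolation=cv2.INTER_CUBIC))
E
```

```text
round 189 ((464.9867858886719, 17.773712158203125), 32.71180725097656) ((465.0389099121094, 17.710634231567383), (62.12846755981445, 64.42304229736328), 89.0304946899414)
square 223 ((589.6810302734375, -150.7703094482422), 36.980228424072266) ((589.7968139648438, -149.92884826660156), (52.39131546020508, 54.97248840332031), 68.88329315185547)
napkin 248 ((595.8588256835938, -301.3793640136719), 26.5859375) ((597.2183837890625, -300.7335510253906), (43.61857604980469, 52.843685150146484), 25.408891677856445)
oround 173 ((448.3350830078125, -149.8213653564453), 33.063140869140625) ((450.77056884765625, -147.66668701171875), (55.172019958496094, 65.94969177246094), 41.099178314208984)
osq 256 ((475.7008056640625, -322.9169921875), 37.2044792175293) ((474.97784423828125, -323.4383544921875), (53.96906280517578, 56.320613861083984), 54.749420166015625)
onap 124 ((596.5347900390625, 3.5670108795166016), 23.961292266845703) ((600.2073974609375, 0.853179931640625), (43.42621994018555, 38.48429489135742), 43.53732681274414)
sqform 177 ((592.8651123046875, 252.7406463623047), 18.49285316467285) ((592.1019287109375, 253.46392822265625), (28.029008865356445, 30.434993743896484), 82.50357818603516)
rform 274 ((488.8458557128906, 265.4093933105469), 20.392024993896484) ((489.58697509765625, 265.7107238769531), (38.45215606689453, 38.77104187011719), 44.872650146484375)
post 74 ((383.65380859375, 278.0702819824219), 11.434481620788574) ((385.219482421875, 278.3782958984375), (19.178768157958984, 16.53614616394043), 89.25421905517578)
[[676.27369072 325.2886143   16.        ]
 [659.37738224 163.23737729  16.        ]
 [300.92021102 202.72825123  16.        ]
 [319.46444381 367.04009173  16.        ]]
others [[ 551.   72.   15.]
 [ 379.  -33.   15.]
 [ 678.  -68.   15.]
 [ 390. -240.   15.]
 [ 537. -232.   15.]
 [ 533.  -64.   15.]
 [ 576. -428.   15.]]
1.224257 1.1786119 1.1890731 1.1931977
```

View pics/crop1.png

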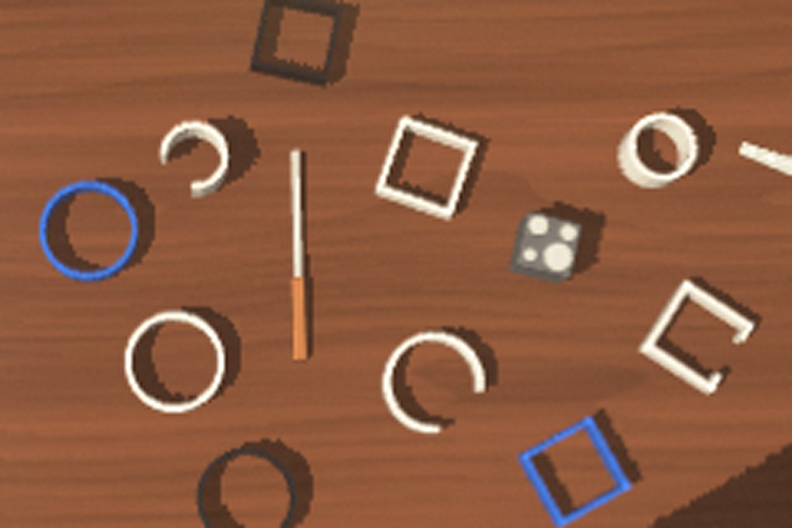

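Candidates (top view pixels):
- Round: the ring at (313,269) is unbroken, the one at (391,276) has a gap.
- Square: (390,210) is closed, (471,261) has a gap.
- Napkin ring: (459,205) is closed, (319,208) is C-shaped.

The enlarged crop confirms that the first of each pair is the closed silver piece. The blue and black ones are decoys. The forms are the square at (203,211), the round at (195,259) and the post at (188,307). I'll start with the napkin ring.

```bash
python3 -m crank '[[[0.036,0.03,0],[0,0,0],0.3],[[0.036,0.03,0],[0,0,-8.4],0.3],[[0.036,0.03,0],[0,0,-8.4],0.3],[[0.036,0.03,0],[0,0,-8.4],0.3],[[0.036,0.03,0],[0,0,-8.4],0.3],[[0.036,0.03,0],[0,0,-8.4],0.3],[[0.036,0.03,0],[0,0,-8.4],0.3],[[0.036,0.03,0],[0,0,-8.4],0.3],[[0.036,0.03,0],[0,0,0],0.3],[[0.036,0.03,0],[0,0,0],0.3],[[0.036,0.03,0],[0,0,0],0.3],[[0.036,0.025,0],[0,0,0],0.3]]'
python3 -m crank '[[[0,0,0],[0,0,0],0.3],[[0,0,0],[0,0,0],0.3],[[0,0,0],[0,0,0],0.3]]'
python3 - <<'E'
from h import *
p,d=imaging.snapshot("wrist"); cm=imaging.camera_model("wrist"); cv2.imwrite("pics/w1.png",p)
import pickle; pickle.dump(cm,open("pics/w1.pkl","wb")); o=ctrl.get_obs();print(o["tool_pos"],o["orientation"],o["joint_pos"])
E
```

```text
clock: 1.3
tool_pos: [0.5897, -0.3026, 0.2264]
orientation: [-180.0, -0.0, 136.1]
force: [-0.2, -0.8, 0.5]
opening: 0.0569
gripper_force: 0.0
clock: 1.6
tool_pos: [0.5879, -0.3047, 0.2262]
orientation: [-180.0, -0.0, 136.1]
force: [-0.6, -0.9, -1.1]
opening: 0.0569
gripper_force: 0.0
[ 0.58767973 -0.3050578   0.22646422] [-1.79983555e+02 -2.45862042e-02  1.36016643e+02] [-1.05951442e+01  1.93683770e+01 -1.06465077e+00  2.14176033e-04
 -6.95965505e+01 -1.23388284e+02]
```

View pics/w1.png

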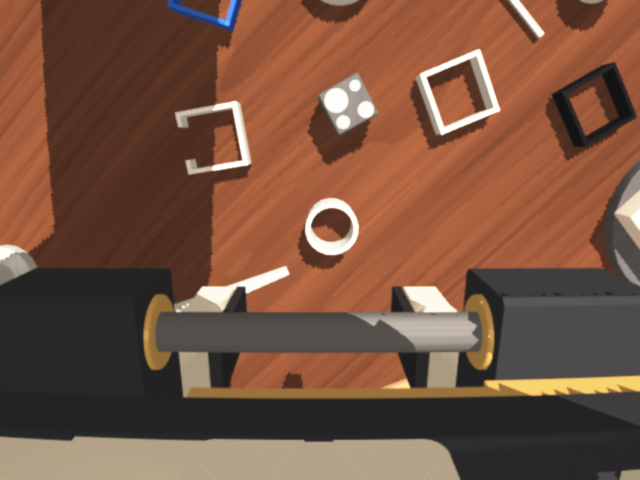

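The wrist view shows the closed napkin ring at (332,227), the closed square at (458,92) and the open square at (213,138).

```bash
python3 - <<'E'
from h import *; import pickle
p=cv2.imread("pics/w1.png"); cm=pickle.load(open("pics/w1.pkl","rb"))
n,l,s,c=cv2.connectedComponentsWithStats(silver(p))
for name,c0,z in [("napkin",(332,227),.03),("square",(458,92),.018)]:
    q=np.argwhere(np.ones_like(l))[:,::-1]; q=q[(silver(p)[q[:,1],q[:,0]]>0)&(np.hypot(*(q-c0).T)<(36 if z==.03 else 50))]
    w=cast(q,z,cm)[:,:2].astype(np.float32)*1000; print(name,s[l[q[0][1],q[0][0]]],cv2.minEnclosingCircle(w),cv2.minAreaRect(w))
E
```

```text
napkin [ 305  198   54   57 1307] ((600.301513671875, -302.2012023925781), 24.383739471435547) ((600.5789794921875, -302.67706298828125), (45.1311149597168, 47.74281692504883), 78.58978271484375)
square [ 417   49   83   86 2054] ((593.8951416015625, -149.98373413085938), 37.29126739501953) ((593.357177734375, -150.6101837158203), (56.87586975097656, 53.13848876953125), 69.3156509399414)
```

```bash
python3 -m crank '[[[0.013,0.002,-0.04],[0,0,0],0.3],[[0,0,-0.044],[0,0,0],0.3],[[0,0,-0.044],[0,0,0],0.3],[[0,0,-0.044],[0,0,0],0.3],[[0,0,-0.02],[0,0,0],0.3],[[0,0,-0.015],[0,0,0],0.3],[[0,0,-0.01],[0,0,0],0.3],[[0,0,0],[0,0,0],0.3],[[0,0,0],[0,0,0],-0.3],[[0,0,0],[0,0,0],-0.3],[[0,0,0],[0,0,0],-0.3],[[0,0,0],[0,0,0],-0.3]]'
```

```text
clock: 2.85
tool_pos: [0.6025, -0.3027, 0.0111]
orientation: [179.9, 0.1, 136.1]
force: [-0.6, 0.3, 7.1]
opening: 0.0433
gripper_force: 30.0
```

```bash
python3 -m crank '[[[0,0,0.03],[0,0,0],-0.3],[[0,0,0.04],[0,0,0],-0.3],[[0,0,0.04],[0,0,7.5],-0.3],[[-0.0155,0.0415,0],[0,0,7.5],-0.3],[[-0.0155,0.0415,0],[0,0,7.5],-0.3],[[-0.0155,0.0415,0],[0,0,7.5],-0.3],[[-0.0155,0.0415,0],[0,0,7.5],-0.3],[[-0.0155,0.0415,0],[0,0,7.5],-0.3],[[-0.0155,0.0415,0],[0,0,7.5],-0.3],[[-0.0155,0.0415,0],[0,0,7.5],-0.3],[[-0.0155,0.0415,0],[0,0,0],-0.3],[[-0.0155,0.0415,0],[0,0,0],-0.3]]'
python3 -m crank '[[[-0.0155,0.0415,0],[0,0,0],-0.3],[[-0.0155,0.0415,0],[0,0,0],-0.3],[[-0.0155,0.0415,0],[0,0,0],-0.3],[[-0.0155,0.0415,0],[0,0,0],-0.3],[[-0.0155,0.0415,0],[0,0,0],-0.3],[[0,0,0],[0,0,0],-0.3],[[0,0,0],[0,0,0],-0.3],[[0,0,0],[0,0,0],-0.3]]'
python3 - <<'E'
from h import *
print(ctrl.get_obs()["joint_pos"])
p,d=imaging.snapshot("top"); cv2.imwrite("pics/t2.png",p)
p,d=imaging.snapshot("side"); cv2.imwrite("pics/s2.png",p)
E
```

```text
clock: 4.05
tool_pos: [0.4611, 0.0726, 0.1199]
orientation: [180.0, 0.0, -163.9]
force: [1.4, 1.0, -0.8]
opening: 0.0433
gripper_force: 30.0
clock: 4.85
tool_pos: [0.3843, 0.2778, 0.1195]
orientation: [-180.0, -0.0, -163.9]
force: [0.8, -1.9, -0.4]
opening: 0.0437
gripper_force: 30.0
[ 5.97084088e+01  7.50540061e+00 -3.24449237e+01 -1.50943243e-02
 -5.00772215e+01 -1.33642816e+02]
```

View pics/s2.png

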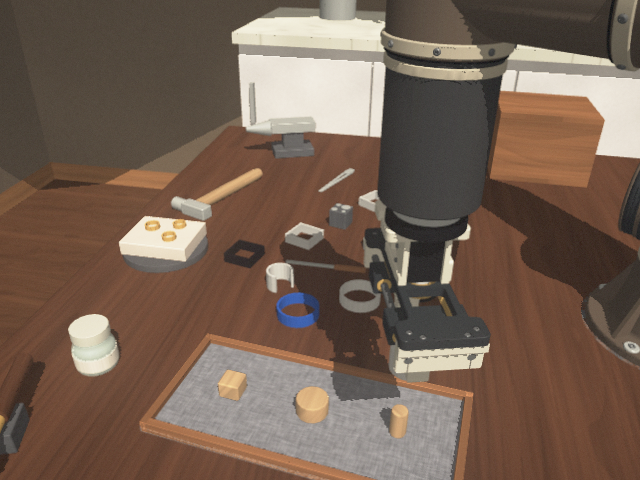

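```bash
python3 -m crank '[[[0,0,-0.035],[0,0,0],-0.3],[[0,0,-0.025],[0,0,0],-0.3],[[0,0,-0.015],[0,0,0],-0.3],[[0,0,-0.012],[0,0,0],-0.3],[[0,0,-0.008],[0,0,0],-0.3],[[0,0,-0.004],[0,0,0],-0.3],[[0,0,0],[0,0,0],-0.3],[[0,0,0],[0,0,0],-0.3]]'
```

```text
clock: 5.75
tool_pos: [0.3849, 0.2787, 0.021]
orientation: [180.0, 0.0, -163.9]
force: [-0.1, 0.4, -1.1]
opening: 0.0438
gripper_force: 30.0
```

```bash
python3 -m crank '[[[0,0,-0.0015],[0,0,0],-0.3],[[0,0,0],[0,0,0],0.3],[[0,0,0],[0,0,0],0.3],[[0,0,0],[0,0,0],0.3],[[0,0,0.03],[0,0,0],0.3],[[0,0,0.04],[0,0,0],0.3],[[0,0,0.04],[0,0,0],0.6],[[0,0,0.03],[0,0,0],0.6],[[0.0207,-0.043,0],[0,0,-7.4],0.6],[[0.0207,-0.043,0],[0,0,-7.4],0.6],[[0.0207,-0.043,0],[0,0,-7.4],0.6],[[0.0207,-0.043,0],[0,0,-7.4],0.6]]'
python3 -m crank '[[[0.0207,-0.043,0],[0,0,-7.4],0.6],[[0.0207,-0.043,0],[0,0,0],0.6],[[0.0207,-0.043,0],[0,0,0],0.6],[[0.0207,-0.043,0],[0,0,0],0.6],[[0.0207,-0.043,0],[0,0,0],0.6],[[0.0207,-0.043,0],[0,0,0],0.6],[[0,0,0],[0,0,0],0.6],[[0,0,0],[0,0,0],0.6],[[0,0,0],[0,0,0],0.6]]'
python3 - <<'E'
from h import *
p,d=imaging.snapshot("side"); a=p[300:480,140:500]
w,d=imaging.snapshot("wrist"); cv2.imwrite("pics/c3.png",np.hstack([cv2.resize(a,(420,210)),cv2.resize(w,(280,210))]))
E
```

```text
clock: 6.95
tool_pos: [0.4678, 0.1051, 0.1596]
orientation: [179.9, 0.0, 166.2]
force: [1.1, 1.0, 0.8]
opening: 0.0701
gripper_force: 0.0
clock: 7.85
tool_pos: [0.591, -0.151, 0.1589]
orientation: [-180.0, -0.0, 159.1]
force: [-0.2, 0.9, 1.0]
opening: 0.0699
gripper_force: 0.0
```

View pics/c3.png

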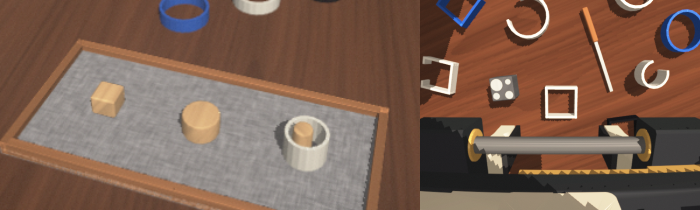

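The left crop shows the napkin ring seated around the post at (306,141). On the right, the closed square at (561,102) lies square to the jaws.

```bash
python3 -m crank '[[[0.001,0.001,-0.045],[0,0,0],0.6],[[0,0,-0.045],[0,0,0],0.6],[[0,0,-0.03],[0,0,0],0.6],[[0,0,-0.018],[0,0,0],0.6],[[0,0,-0.01],[0,0,0],0.6],[[0,0,-0.005],[0,0,0],0.6],[[0,0,0],[0,0,0],0.6],[[0,0,0],[0,0,0],0],[[0,0,0],[0,0,0],0],[[0,0,0],[0,0,0],0],[[0,0,0],[0,0,0],0],[[0,0,0],[0,0,0],0]]'
```

```text
clock: 9.15
tool_pos: [0.5932, -0.1504, 0.007]
orientation: [180.0, 0.1, 159.1]
force: [-0.6, 2.0, 5.8]
opening: 0.0518
gripper_force: 30.0
```

```bash
python3 -m crank '[[[0,0,0.03],[0,0,0],0],[[0,0,0.04],[0,0,0],0],[[0,0,0.03],[0,0,7],0],[[0,0.04,0],[0,0,7],0],[[0,0.0405,0],[0,0,0],0],[[0,0.0405,0],[0,0,0],0],[[0,0.0405,0],[0,0,0],0],[[0,0.0405,0],[0,0,0],0],[[0,0.0405,0],[0,0,0],0],[[0,0.0405,0],[0,0,0],0],[[0,0.0405,0],[0,0,0],0],[[0,0.0405,0],[0,0,0],0]]'
python3 -m crank '[[[0,0.0395,0],[0,0,0],0],[[0,0,0],[0,0,0],0],[[0,0,0],[0,0,0],0],[[0,0,0],[0,0,0],0]]'
```

```text
clock: 10.35
tool_pos: [0.5921, 0.215, 0.106]
orientation: [-180.0, -0.0, 173.1]
force: [1.1, -0.4, 0.1]
opening: 0.0516
gripper_force: 30.0
clock: 10.75
tool_pos: [0.5922, 0.2522, 0.1058]
orientation: [-180.0, -0.0, 173.0]
force: [0.4, -0.6, -1.6]
opening: 0.0518
gripper_force: 30.0
```

```bash
python3 -m crank '[[[0.001,0.001,-0.035],[0,0,0],0],[[0,0,-0.025],[0,0,0],0],[[0,0,-0.015],[0,0,0],0],[[0,0,-0.009],[0,0,0],0],[[0,0,-0.005],[0,0,0],0],[[0,0,0],[0,0,0],0],[[0,0,0],[0,0,0],0]]'
```

```text
clock: 11.45
tool_pos: [0.5942, 0.2543, 0.018]
orientation: [179.9, 0.1, 173.1]
force: [0.2, 0.4, -0.8]
opening: 0.0519
gripper_force: 30.0
```

```bash
python3 -m crank '[[[0,0,-0.002],[0,0,0],0],[[0,0,0],[0,0,0],0.5],[[0,0,0],[0,0,0],0.5],[[0,0,0],[0,0,0],0.5],[[0,0,0.03],[0,0,0],0.5],[[0,0,0.04],[0,0,0],0.5],[[0,0,0.04],[0,0,0],0.75],[[0,0,0.03],[0,0,0],0.75],[[-0.0215,-0.0394,0],[0,0,7],0.75],[[-0.0215,-0.0394,0],[0,0,7],0.75],[[-0.0215,-0.0394,0],[0,0,7],0.75],[[-0.0215,-0.0394,0],[0,0,0],0.75]]'
python3 -m crank '[[[-0.0215,-0.0394,0],[0,0,0],0.75],[[-0.0215,-0.0394,0],[0,0,0],0.75],[[0,0,0],[0,0,0],0.75],[[0,0,0],[0,0,0],0.75],[[0,0,0],[0,0,0],0.75]]'
python3 - <<'E'
from h import *
p,d=imaging.snapshot("side"); a=p[300:480,140:500]
w,d=imaging.snapshot("wrist"); cv2.imwrite("pics/c4.png",np.hstack([cv2.resize(a,(420,210)),cv2.resize(w,(280,210))]))
E
```

```text
clock: 12.65
tool_pos: [0.5065, 0.0951, 0.1553]
orientation: [180.0, 0.0, -165.7]
force: [0.1, -0.4, -0.1]
opening: 0.0767
gripper_force: 0.0
clock: 13.15
tool_pos: [0.4653, 0.0181, 0.1555]
orientation: [180.0, 0.1, -165.9]
force: [0.5, -0.0, -0.1]
opening: 0.0766
gripper_force: 0.0
```

View pics/c4.png

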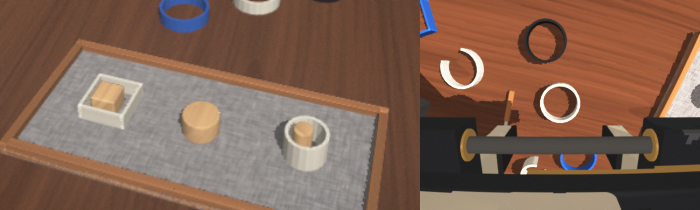

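The square bangle is seated around its block at (110,99) in the crop. The closed round bangle at (560,102) is centred between the jaws.

```bash
python3 -m crank '[[[0,0,-0.045],[0,0,0],0.75],[[0,0,-0.045],[0,0,0],0.75],[[0,0,-0.03],[0,0,0],0.75],[[0,0,-0.016],[0,0,0],0.75],[[0,0,-0.009],[0,0,0],0.75],[[0,0,-0.005],[0,0,0],0.75],[[0,0,0],[0,0,0],0.75],[[0,0,0],[0,0,0],0.2],[[0,0,0],[0,0,0],0.2],[[0,0,0],[0,0,0],0.2],[[0,0,0],[0,0,0],0.2],[[0,0,0],[0,0,0],0.2]]'
```

```text
clock: 14.45
tool_pos: [0.4652, 0.0179, 0.0059]
orientation: [180.0, 0.1, -165.9]
force: [-1.6, 1.0, 6.3]
opening: 0.0634
gripper_force: 30.0
```

```bash
python3 -m crank '[[[0,0,0.03],[0,0,0],0.2],[[0,0,0.04],[0,0,0],0.2],[[0,0,0.03],[0,0,0],0.2],[[0.004,0.0413,0],[0,0,0],0.2],[[0.004,0.0413,0],[0,0,0],0.2],[[0.004,0.0413,0],[0,0,0],0.2],[[0.004,0.0413,0],[0,0,0],0.2],[[0.004,0.0413,0],[0,0,0],0.2],[[0.004,0.0413,0],[0,0,0],0.2],[[0,0,0],[0,0,0],0.2],[[0,0,0],[0,0,0],0.2],[[0,0,0],[0,0,0],0.2]]'
```

```text
clock: 15.65
tool_pos: [0.488, 0.2645, 0.1048]
orientation: [-180.0, -0.1, -166.0]
force: [-0.3, 0.4, -0.9]
opening: 0.0638
gripper_force: 30.0
```

```bash
python3 -m crank '[[[0.001,0.001,-0.035],[0,0,0],0.2],[[0,0,-0.025],[0,0,0],0.2],[[0,0,-0.015],[0,0,0],0.2],[[0,0,-0.009],[0,0,0],0.2],[[0,0,-0.005],[0,0,0],0.2],[[0,0,0],[0,0,0],0.2],[[0,0,0],[0,0,0],0.2]]'
```

```text
clock: 16.35
tool_pos: [0.49, 0.2666, 0.0168]
orientation: [180.0, 0.1, -165.9]
force: [0.5, -0.0, 0.2]
opening: 0.0634
gripper_force: 30.0
```

```bash
python3 -m crank '[[[0,0,-0.002],[0,0,0],0.2],[[0,0,0],[0,0,0],0.75],[[0,0,0],[0,0,0],0.75],[[0,0,0],[0,0,0],0.75],[[0,0,0.03],[0,0,0],0.75],[[0,0,0.04],[0,0,0],0.75],[[0,0,0.04],[0,0,0],0.75],[[0,0,0.04],[0,0,0],0.75],[[-0.01,-0.045,0],[0,0,0],0.75],[[-0.01,-0.045,0],[0,0,0],0.75],[[-0.01,-0.045,0],[0,0,0],0.75],[[-0.01,-0.045,0],[0,0,0],0.75]]'
python3 -m crank '[[[-0.01,-0.045,0],[0,0,0],0.75],[[-0.01,-0.045,0],[0,0,0],0.75],[[-0.01,-0.045,0],[0,0,0],0.75],[[-0.01,-0.045,0],[0,0,0],0.75],[[-0.01,-0.045,0],[0,0,0],0.75],[[-0.01,-0.045,0],[0,0,0],0.75],[[0,0,0],[0,0,0],0.75],[[0,0,0],[0,0,0],0.75]]'
python3 - <<'E'
from h import *
p,d=imaging.snapshot("side"); a=p[160:480,140:500]
w,d=imaging.snapshot("top"); cv2.imwrite("pics/c5.png",np.hstack([cv2.resize(a,(405,360)),cv2.resize(w[160:360,140:340],(360,360))]))
E
```

```text
clock: 17.55
tool_pos: [0.4488, 0.085, 0.1644]
orientation: [180.0, 0.0, -165.9]
force: [0.7, 0.3, 0.3]
opening: 0.0767
gripper_force: 0.0
clock: 18.35
tool_pos: [0.389, -0.1847, 0.1641]
orientation: [180.0, 0.0, -166.1]
force: [-0.4, 0.2, -0.2]
opening: 0.0766
gripper_force: 0.0
```

View pics/c5.png

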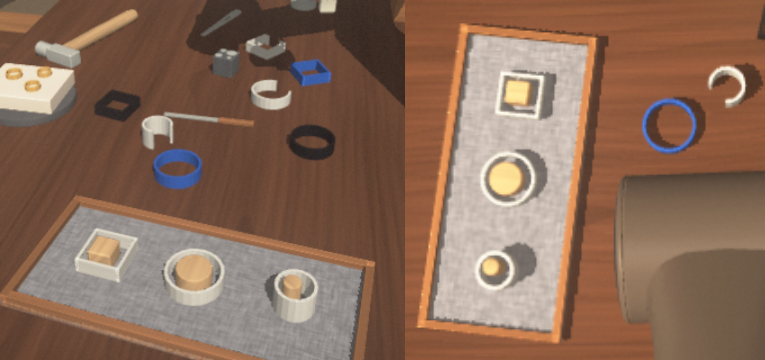

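All three closed pieces lie flat around their own forms: square at (520,95), round at (508,178) and napkin ring at (495,270) in the right-hand crop. They are only a few millimetres off centre, the open pieces are where they began, and the arm is clear.

```bash
python3 -c "from plant import close_job; print(close_job())"
```

```text
the job is handed in; nothing more can be done
None
```

I put all three closed silver pieces flat on the tray around their own forms, left the open pieces undisturbed, and handed the job in at about 18 s; no verdict was returned.

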